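Open the rod oven to its lid stop

ROBOT

A 7-joint arm with a two-finger parallel gripper is mounted at the origin on the work surface. World frame = base frame: x ahead of the robot, y to its left, z up, the work surface at z = 0. Lengths are in m, angles in rad, forces in N, time in s.
With the tool pointing down it reaches from about 0.425 to 0.925 m from the base axis. Payload 6.8 kg.
Tool frame: the origin (TCP) lies at the very end of the fingers, on their centre line; the grasp point (between the pads) lies 19 mm behind it (bot.grasp_offset is the distance from the TCP to the grasp point, in m); z points along the fingers, y is the direction in which the jaws open and shut (so a half turn about z gives the same grasp; the last joint's range is limited). The gripper opens to 85 mm and grips with 20 to 120 N. Pads are 22 mm wide; open, the fingers measure 114 mm over their backs; the gripper's body (76 mm by 85 mm) begins 54 mm behind the grasp point. The pads swing forward as they close: fully open they stand 13 mm farther back than shut.
Start: joints at [-1.252, 0.477, 0.022, 1.555, -0.011, 1.109, -0.083], TCP at [0.279, 0.614, 0.231] pointing down, gripper open.
Joint ranges: [-2.96, 2.96], [-0.34, 2.1], [-1.41, 1.46], [0.24, 2.44], [-1.37, 4.51], [0.17, 1.92], [-2.96, 2.96]. Speed limits (rad/s): [2.39, 2.39, 3.14, 3.14, 3.14, 3.14, 3.14].

INTERFACE

Orientations are given as a unit quaternion [w, x, y, z].
In Python, from station import monitor, cams, bot, finder gives the robot as it stands.
- The arm moves only by the tool jog_arm, never from a script. Its argument "plan" is a list of rows, each an object of numbers: "x", "y", "z": the shift along the tool's x, y, z as a fraction of full scale; "wx", "wy", "wz": the turn, a rotation vector about the tool's x, y, z as a fraction of full scale. A call has 1 to 12 rows; each row is the pose to reach, as a shift and turn from the pose measured when the call began, along the tool's axes at that moment, turning the shorter way round; what a row does not reach only later rows make up. Full scale, the value 1, is 20 cm for a shift and 180 degrees for a turn. A row lasts 1/12 s, in which the tool goes at most 41.7 mm and 7.16 degrees, less where a joint would pass 70% of its speed; a pose out of reach is approached as far as the arm can. A call with a number of a shift or a turn outside -1 to 1 is refused whole. A call with a gripper value outside its range is refused whole. "hand" is the opening, from -1 (shut) to 1 (fully open), set as the call begins (left out, the last holds). The fingers move at their own pace and stop on an object; "grip_force" is the grip in N (left out, the last holds). Time passes only in rows, so rows that repeat a pose let the fingers close. It gives the time, the measured TCP pose, the force and the opening at its end, in the units of the state.
- monitor.get_obs(): the state, without advancing time (a new reading comes with each control period).
- cams.read_camera(name): name is "side" or "top"; returns the picture (384x512x3 uint8, red, green, blue); there is no depth.
- cams.get_calibration(name): a dict with "fx", "fy", "cx", "cy" (pixels), "extrinsics" (4x4, takes a point from world to camera coordinates). Camera axes: x right, y down, z forward; pixel columns grow to the right and rows downward; lengths in m; the calibration is good to about 2 mm. A picture is of the moment at which its call begins. get_calibration takes no time and is no camera call.
- bot.hand_in(): hands the job in, once; it reports no verdict.
Trained networks look in the newest picture that a camera, given by its name, has taken for a name from the list of things; names that differ only in an ending like _2 or _b are one class to them, and where a whole thing is asked for, a point or a joint stands for the part that bears it (a point fixed in the world has none). Each returns a list of dicts, best first, with "confidence" (0 to 1); they miss things now and then, are a little off and sometimes report something else, mostly with a low value. They report only what shows in the picture. A call takes as long as a camera call. They do not tell look-alikes from the thing itself.
- finder.find_in(camera, target): "bbox" ([left, top, width, height] in pixels, round what is visible of it).
- finder.place_of(camera, target): "location" ([column, row] in pixels: a listed point, or the origin of a listed thing).
The state is a dict: "t": time; "q": joint angles; "joint_vel": joint speeds; "joint_torque": joint torques, N m; "eef_pos": TCP position; "tool_rot": TCP orientation; "contact_force": force on the tool from outside, world axes, zero at the start; "torque": the same for the moment, N m; "gripper_width": opening from 0.0 (shut) to 1.0 (fully open).
Only numpy, scipy, OpenCV 4.12 (cv2) and the standard library are available. Lean on these libraries where they do the work, as an engineer would, in place of code of your own. Each camera call takes 0.05 s, during which the arm holds its last target. There are 200 camera calls.

TASK

Draw the bolt at the front of the welding-rod oven fully open, then lift the lid by its bar and swing it over past upright until it bears against the rubber-tipped stop screw behind the oven, and leave it resting there. The lid hinge is stiff and the screw has been reset, so feel for the stop: press the lid lightly home on the rubber, do not force it, and do not disturb the things lying around.

Things in the scene. Friction and masses are not known exactly. Their poses are not given: they have to be found in the camera images.
- oven: grey steel bench oven for welding rods, fixed to the table: an open box 140 mm deep (its x), 340 mm wide (its y), 100 mm high. Origin: centre of the underside, on the table. Its x axis points from the front (robot side) to the back, y to the left, z up.
- hinge_line (a point): middle of the lid's hinge line, on the top of the oven's back wall (oven frame 70, 0, 100 mm); the hinge line runs along the oven's y
- lid (a joint): hinge angle of the lid in rad: 0 closed, 1.57 upright, more when leaning back. The hinge is stiff (friction about 0.22 N m), so the lid stays wherever it is let go past upright and does not fall on to the stop by itself. Moving it takes about 2 to 5 N at the bar, most near closed.
- lid_mid (a point): centre of the lid's outer (upper) face. The lid is a grey plate 140 x 340 x 12 mm, about 0.45 to 0.85 kg. Its front edge carries the bar and, left of it, a small tab that the bolt holds down.
- lid_bar (a point): middle of the lid's bar handle: a round steel bar 12 mm thick and 110 mm long, parallel to the hinge, in the plane of the lid and 45 mm out from its front edge on two arms (at 50 mm either side of the middle); 185 mm from the hinge line and, with the lid closed, 106 mm above the table. It may turn between the fingers as the lid swings.
- bolt_knob (a point): centre of the bolt's knob, an upright cylinder 16 mm thick, standing 42 mm up from the bolt (its bottom 22 mm below this point, its top 20 mm above). On the oven's front left, 12 mm in front of the lid's edge; the bolt runs along the oven's y.
- bolt (a joint): travel of the bolt in m: 0 shut over the lid's tab, 0.045 fully open at its end, towards the oven's left (+y). It rubs with about 3 N. The lid is free of it from about 0.035.
- stop: fixed steel post 16 x 30 mm, 208 mm tall, 78 mm behind the hinge line; origin at its foot. At 190 mm height a screw with a soft rubber ball (20 mm) points at the lid. Its setting is not measured: the lid meets it at a hinge angle of about 1.66 to 1.89 rad. The rubber yields 1 mm per 4 N on it (2 N at the bar); over 16 N on it (8 N at the bar) is too much.
- pliers: loose combination pliers lying flat, about 190 mm long. Leave it alone.
- magnet: loose welding magnet square, about 85 x 75 x 22 mm. Leave it alone.
- brush: loose wire brush lying flat. Leave it alone.
- hammer: loose hammer lying flat. Leave it alone.
- gas_cup: loose white ceramic gas cup, 44 mm across and 45 mm tall, standing. Leave it alone.
- spray_can: loose spray can, 60 mm across and 150 mm tall, standing behind the oven. Leave it alone.
- tube: loose U-bent steel tube, 18 mm thick, about 250 x 118 mm, lying flat. Leave it alone.
Things that resemble listed ones, but are neither listed nor needed, are in the scene too. Leave any green or purple look-alike of the stop alone.

How it is judged:
On the way, in this order (a step that is already met when the one before it is completed fails the run):
1. the bolt is drawn fully open (value of joint bolt above 0.038 m), for 0.2 s.
2. the lid, swung past upright, bears on its stop (contact force between lid and stop above 0.8 N and value of joint lid above 1.6 rad), for 0.3 s.
At the end, for the whole second after the job is handed in: the bolt is drawn open (at least 38 of 45 mm), the lid leans back past upright (hinge over 1.6 rad) at rest and touches the stop's rubber ball (with more than 0.2 N) (value of joint bolt above 0.038 m and value of joint lid above 1.6 rad and contact force between lid and stop above 0.2 N and velocity of joint lid below 0.05 rad/s).
It fails at once if the lid is forced against its stop (more than 16 N on the rubber) (contact force between lid and stop above 16 N).
It fails at once if one of the loose things lying around is moved by more than 20 mm (distance of any of pliers, magnet, brush, hammer, gas_cup, spray_can, tube from where it was at the start of the episode above 0.02 m).
It also fails if it takes over 69 s, if anything falls off the work surface, if the arm or the gripper's body presses on something with over 40 N, if the wrist force passes 120 N, or if a joint passes its speed limit or range.

## Working session

There is one attempt and no reset: what is moved stays moved. The work goes in short steps, Python scripts to look and compute and a tool call to move; the robot and the scene stay as the last step left them, time stands still between calls to the robot, and variables do not carry over. Pictures are saved under pics/ and viewed, about 8 in all and at most 12, crops included, and the job is handed in when it is done.

Besides the shell and the picture viewer there is one more tool, called after "Emit:" by a JSON object that holds its "api" and its "payload", one argument or row to a line. jog_arm: Moves the arm, as the interface text tells. Shift numbers are shares of 20 cm and turn numbers shares of 180 degrees, none past 1 either way. Its arguments: {"type":"object","properties":{"plan":{"type":"array","items":{"type":"object","properties":{"x":{"type":"number","minimum":-1,"maximum":1},"y":{"type":"number","minimum":-1,"maximum":1},"z":{"type":"number","minimum":-1,"maximum":1},"wx":{"type":"number","minimum":-1,"maximum":1},"wy":{"type":"number","minimum":-1,"maximum":1},"wz":{"type":"number","minimum":-1,"maximum":1}}}},"hand":{"type":"number"},"grip_force":{"type":"number"}},"required":["plan"]}

```bash
mkdir -p pics; ls
cat > h.py <<'E'
import numpy as np, cv2
from station import monitor, cams, bot, finder
def ray(cam,px):
    c=cams.get_calibration(cam); E=np.array(c["extrinsics"]); R,t=E[:3,:3],E[:3,3]
    d=R.T@np.array([(px[0]-c["cx"])/c["fx"],(px[1]-c["cy"])/c["fy"],1.]); return -R.T@t,d/np.linalg.norm(d)
def atz(cam,px,z):
    o,d=ray(cam,px); return o+d*(z-o[2])/d[2]
def tri(p1,p2):
    (o1,d1),(o2,d2)=ray("top",p1),ray("side",p2)
    s=np.linalg.lstsq(np.stack([d1,-d2],1),o2-o1,rcond=None)[0]
    a,b=o1+s[0]*d1,o2+s[1]*d2; return (a+b)/2,np.linalg.norm(a-b)
def proj(cam,P):
    c=cams.get_calibration(cam); E=np.array(c["extrinsics"]); p=E[:3,:3]@np.asarray(P)+E[:3,3]
    return np.array([c["fx"]*p[0]/p[2]+c["cx"],c["fy"]*p[1]/p[2]+c["cy"]])
E
python3 - <<'E'
from h import *
ims=[cams.read_camera(n) for n in ("top","side")]
for n,i in zip(("top","side"),ims):
    cv2.imwrite(f"pics/{n}0.png",cv2.resize(i[:,:,::-1],(800,600)))
for t in ("oven","hinge_line","lid_mid","lid_bar","bolt_knob","stop"):
    for n in ("top","side"):
        print(t,n,[(np.round(r["location"],1).tolist(),round(r["confidence"],2)) for r in finder.place_of(n,t)[:4]])
print(monitor.get_obs())
E
```

```text
pics
oven top [([240.6, 208.1], 0.76)]
oven side [([244.9, 225.4], 0.91)]
hinge_line top [([244.6, 186.6], 0.92)]
hinge_line side [([230.6, 195.2], 0.65)]
lid_mid top [([238.7, 205.5], 0.64)]
lid_mid side [([245.1, 199.0], 0.8)]
lid_bar top [([228.9, 245.2], 0.64)]
lid_bar side [([275.9, 208.4], 0.61)]
bolt_knob top [([188.1, 226.7], 0.63)]
bolt_knob side []
stop top [([130.5, 161.1], 0.88), ([339.0, 160.8], 0.77), ([171.6, 146.2], 0.67), ([252.7, 162.5], 0.55)]
stop side [([164.7, 250.5], 0.73), ([213.7, 214.4], 0.68), ([154.4, 276.5], 0.61)]
{'t': 0.7, 'q': array([-1.25210514,  0.47701284,  0.02243541,  1.55538288, -0.01148627,
        1.1092757 , -0.08309869]), 'joint_vel': array([ 2.27052431e-04, -8.10270853e-05, -1.68458556e-04, -4.80458864e-04,
        1.93113999e-03,  5.85364358e-04,  2.39365228e-04]), 'joint_torque': array([-1.93363041e-03, -5.96156037e+01,  1.60511982e+00, -2.81502146e+01,
        1.24944412e-02,  1.56309616e-03, -1.58380863e-05]), 'eef_pos': array([0.27944798, 0.61447541, 0.23130722]), 'tool_rot': array([1.08405626e-05, 2.11801657e-01, 9.77312671e-01, 2.39257400e-05]), 'contact_force': array([1.36006544, 0.93671817, 0.21928693]), 'torque': array([ 0.01879682,  0.02107541, -0.0051729 ]), 'gripper_width': 0.9965687310712414}
```

View pics/top0.png

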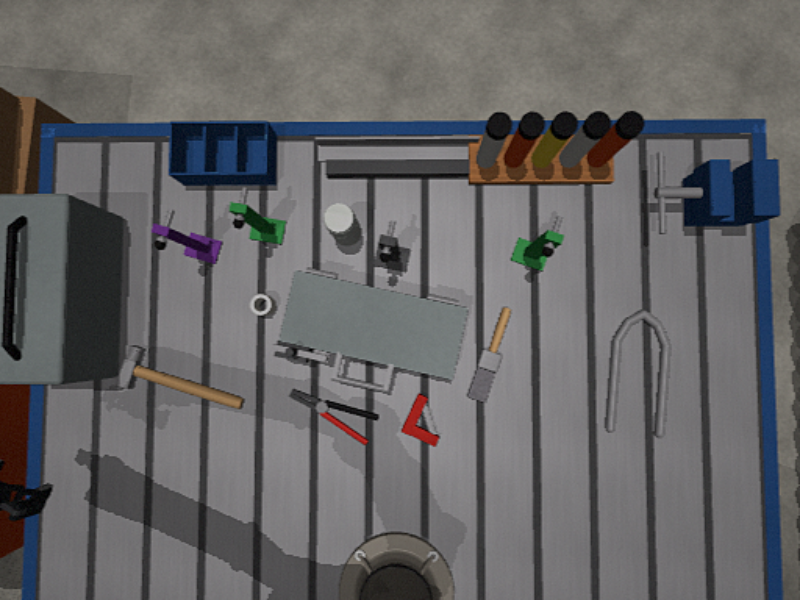

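View pics/side0.png

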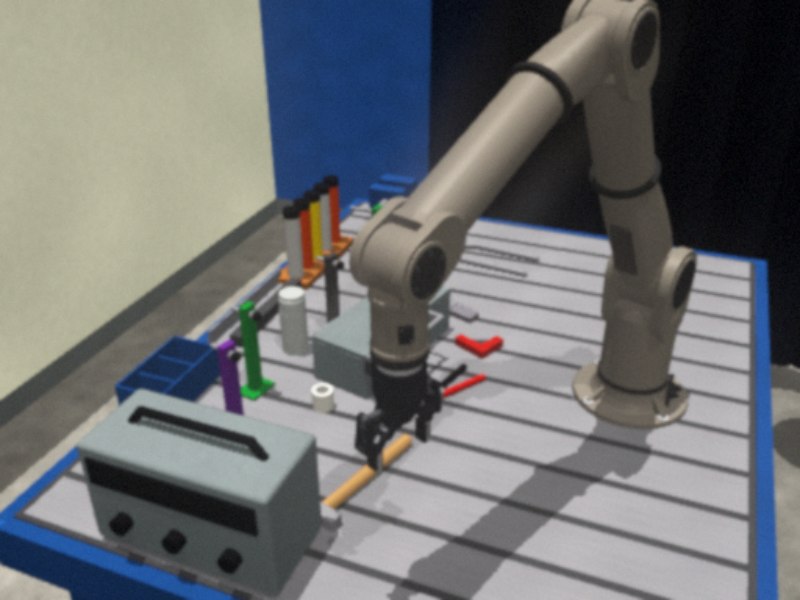

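Run:
```python
from h import *
H,e1=tri([244.6,186.6],[230.6,195.2]);B,e2=tri([228.9,245.2],[275.9,208.4]);M,e3=tri([238.7,205.5],[245.1,199.0])
print(H,e1,B,e2,M,e3)
H=atz("top",[244.6,186.6],.1);B=atz("top",[228.9,245.2],.106);print(H,B,B-H,np.linalg.norm((B-H)[:2]),atz("top",[238.7,205.5],.112),atz("top",[188.1,226.7],.135))
```

```text
[0.60216409 0.02577501 0.09919675] 0.005123186212810335 [0.42214443 0.06888305 0.11017927] 0.005525614177862201 [0.5424435  0.04181483 0.10567679] 0.00013276995869966482
[0.59970637 0.02478426 0.1       ] [0.42441468 0.07021754 0.106     ] [-0.1752917   0.04543328  0.006     ] 0.1810838527447572 [0.54231733 0.04140851 0.112     ] [0.4795113  0.18682844 0.135     ]
```

Top view: the oven's lid has corners at (295,270), (469,305), (455,381) and (280,342). The bar is at (362,380), the knob at (293,352), and the grey stop at (390,250) behind the lid. Look-alikes of the stop, to leave alone: purple (190,243), green (258,225), green (538,245). For the lid and bar, the big grey welder-like box at left (black handle at (15,290)) could be mistaken. The oven is the flat lid at (372,325), which matches the description. I'll check that with one close crop.

Run:
```python
from h import *
im=cv2.imread("pics/top0.png")
im=cams.read_camera("top")[:,:,::-1]
# rectangle of interest x 165..315, y 140..260
c=im[145:258,165:315]; cv2.imwrite("pics/crop1.png",cv2.resize(c,None,fx=5,fy=5,interpolation=cv2.INTER_CUBIC))
o,_=ray("top",[0,0]);print("topcam",o)
o,_=ray("side",[0,0]);print("sidecam",o)
```

```text
topcam [ 0.51018051 -0.03209968  1.19204802]
sidecam [-0.03599863  1.41579351  0.9990033 ]
```

View pics/crop1.png

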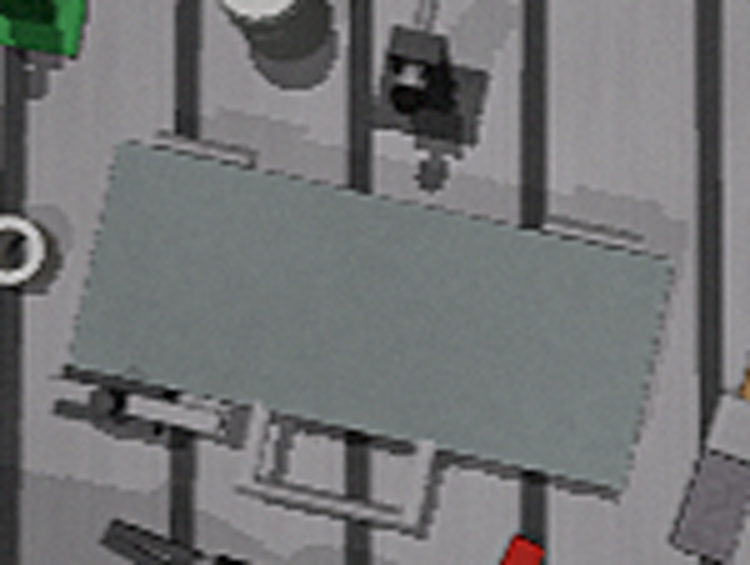

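The crop confirms the oven: lid corners (118,142), (672,262), (622,495), (72,368); bar from (238,488) to (425,533); knob about (106,402), with the bolt to its right. The grey stop is at (430,90), with its ball pointing at the lid. I'll fit the oven's pose to the corners.

```bash
cat >> h.py <<'E'
def oven(P,p): # oven->world
    c,s=np.cos(p[2]),np.sin(p[2]); P=np.atleast_2d(P); return np.c_[p[0]+c*P[:,0]-s*P[:,1],p[1]+s*P[:,0]+c*P[:,1],P[:,2]]
E
python3 - <<'E'
from h import *
from scipy.optimize import least_squares as ls
c=np.array([[118,142],[672,262],[622,495],[72,368]])/5.+[165,145]-.4
L=np.array([[.07,.17,.112],[.07,-.17,.112],[-.07,-.17,.112],[-.07,.17,.112]])
f=lambda p:np.concatenate([proj("top",q)-a for q,a in zip(oven(L,p),c)])
r=ls(f,[.53,.04,-.2]);print(r.x,np.round(r.fun,2))
p=r.x
bar=oven([-.115,0,.106],p)[0];print("bar",bar,(proj("top",bar)-[165,145])*5)
k=atz("top",np.array([106,400])/5+[165,145],.14);print("knob top if z=.14",k)
print("axes x",oven([1,0,0],[0,0,p[2]]),"y",oven([0,1,0],[0,0,p[2]]),"stop",oven([.148,0,.19],p),)
for z in (.12,.14,.16): 
  k=atz("top",np.array([106,400])/5+[165,145],z); d=k-[p[0],p[1],0]; cs,s=np.cos(p[2]),np.sin(p[2]); print(z,d[0]*cs+d[1]*s,-d[0]*s+d[1]*cs)
from scipy.spatial.transform import Rotation as R
q=monitor.get_obs()["tool_rot"];M=R.from_quat(np.r_[q[1:],q[0]]).as_matrix();print(M.round(3))
E
```

```text
[ 0.53549135  0.04194008 -0.21409811] [ 0.17 -0.23  0.51  0.1   0.56 -0.14 -1.25  0.24]
bar [0.42311698 0.06637369 0.106     ] [325.93739409 503.23372011]
knob top if z=.14 [0.48453851 0.19139352 0.14      ]
axes x [[ 0.97716841 -0.21246622  0.        ]] y [[0.21246622 0.97716841 0.        ]] stop [[0.68011227 0.01049508 0.19      ]]
0.12 -0.082922363352419 0.13926357605239179
0.14 -0.0815433140114599 0.13521542555325397
0.16 -0.0801642646705008 0.13116727505411618
[[-0.91   0.414  0.   ]
 [ 0.414  0.91   0.   ]
 [ 0.     0.    -1.   ]]
```

Emit:
{"api": "jog_arm", "payload": {
  "plan": [
    {"x":-0.1,"y":-0.1,"z":-0.09,"wz":0.03},
    {"x":-0.25,"y":-0.22,"z":-0.15,"wz":0.06},
    {"x":-0.4,"y":-0.37,"z":-0.2,"wz":0.1},
    {"x":-0.54,"y":-0.5,"z":-0.2,"wz":0.13},
    {"x":-0.68,"y":-0.63,"z":-0.2,"wz":0.165},
    {"x":-0.82,"y":-0.76,"z":-0.2,"wz":0.2},
    {"x":-0.92,"y":-0.85,"z":-0.2,"wz":0.23},
    {"x":-0.92,"y":-0.85,"z":-0.2,"wz":0.23}
  ],
  "hand": -1,
  "grip_force": 20
}}

```text
invalid input at $.plan[0]: expected keys x, y, z, wx, wy, wz
```

```bash
cat >> h.py <<'E'
from scipy.spatial.transform import Rotation as Ro
OV=np.array([0.5355,0.0419,-0.2141])
def goto(P,yaw=OV[2],tilt=0):
    "numbers for jog_arm: P in oven frame (TCP), tool down with y along oven x at yaw; tilt about world oven y"
    o=monitor.get_obs(); q=o["tool_rot"]; M=Ro.from_quat(np.r_[q[1:],q[0]])
    W=oven(P,OV)[0]; d=M.inv().apply(W-o["eef_pos"])/.2
    y=np.array([np.cos(yaw),np.sin(yaw),0]); T=Ro.from_matrix(np.c_[np.cross(y,[0,0,-1]),y,[0,0,-1]])
    if tilt: T=Ro.from_rotvec(tilt*np.array([-np.sin(yaw),np.cos(yaw),0]))*T
    print("shift",d.round(4),"turn",((M.inv()*T).as_rotvec()/np.pi).round(4))
def st():
    o=monitor.get_obs(); p=o["eef_pos"]-[OV[0],OV[1],0]; c,s=np.cos(OV[2]),np.sin(OV[2]); f=o["contact_force"]
    print("t",o["t"],"oven pos mm",(1000*np.array([c*p[0]+s*p[1],-s*p[0]+c*p[1],p[2]])).round(1),"F oven",np.round([c*f[0]+s*f[1],-s*f[0]+c*f[1],f[2]],2),"grip",round(o["gripper_width"],3))
E
python3 -c "
from h import *
st();goto([-.088,.10,.25])"
```

```text
t 0.75 oven pos mm [-371.9  505.1  231.3] F oven [-0.12 -0.03  0.38] grip 1.002
shift [-1.8151 -1.6802 -0.0935] turn [ 0.     -0.      0.4323]
```

Emit:
{"api": "jog_arm", "payload": {
  "plan": [
    {"x":-0.1,"y":-0.1,"z":-0.09,"wx":0,"wy":0,"wz":0.03},
    {"x":-0.25,"y":-0.22,"z":-0.15,"wx":0,"wy":0,"wz":0.06},
    {"x":-0.4,"y":-0.37,"z":-0.2,"wx":0,"wy":0,"wz":0.1},
    {"x":-0.54,"y":-0.5,"z":-0.2,"wx":0,"wy":0,"wz":0.13},
    {"x":-0.68,"y":-0.63,"z":-0.2,"wx":0,"wy":0,"wz":0.165},
    {"x":-0.82,"y":-0.76,"z":-0.2,"wx":0,"wy":0,"wz":0.2},
    {"x":-0.92,"y":-0.85,"z":-0.2,"wx":0,"wy":0,"wz":0.23},
    {"x":-0.92,"y":-0.85,"z":-0.2,"wx":0,"wy":0,"wz":0.23}
  ],
  "hand": -1,
  "grip_force": 20
}}

```text
t: 1.42
eef_pos: [0.3801, 0.3771, 0.2718]
tool_rot: [0.001, 0.549, 0.836, -0.0]
contact_force: [0.3, -1.1, 0.2]
gripper_width: 0.004
```

```bash
python3 -c "
from h import *
st();goto([-.088,.10,.25])"
```

```text
t 1.4167 oven pos mm [-223.1  294.5  271.8] F oven [ 0.5  -1.07  0.18] grip 0.004
shift [-1.1837 -0.0177  0.1116] turn [0.0004 0.0006 0.1979]
```

Emit:
{"api": "jog_arm", "payload": {
  "plan": [
    {"x":-0.15,"y":0,"z":0,"wx":0,"wy":0,"wz":0.03},
    {"x":-0.3,"y":0,"z":0,"wx":0,"wy":0,"wz":0.06},
    {"x":-0.45,"y":0,"z":0,"wx":0,"wy":0,"wz":0.095},
    {"x":-0.6,"y":0,"z":0.02,"wx":0,"wy":0,"wz":0.13},
    {"x":-0.75,"y":0,"z":0.05,"wx":0,"wy":0,"wz":0.165},
    {"x":-0.9,"y":-0.01,"z":0.08,"wx":0,"wy":0,"wz":0.198},
    {"x":-1.0,"y":-0.01,"z":0.11,"wx":0,"wy":0,"wz":0.198},
    {"x":-1.0,"y":-0.015,"z":0.11,"wx":0,"wy":0,"wz":0.198}
  ]
}}

```text
t: 2.08
eef_pos: [0.4579, 0.1877, 0.2497]
tool_rot: [0.002, 0.781, 0.625, -0.001]
contact_force: [-0.6, -0.3, 0.2]
gripper_width: 0.001
```

Run:
```python
from h import *
st();goto([-.088,.10,.25])
im=cams.read_camera("side")[:,:,::-1]
print(finder.place_of("side","bolt_knob")[:3])
for z in (.12,.13,.14): print(z,proj("side",oven([-.082,.137,z],OV)[0]))
x,y=proj("side",oven([-.082,.137,.13],OV)[0]).astype(int)
print(x-50,y-50); cv2.imwrite("pics/crop2.png",cv2.resize(im[y-50:y+40,x-60:x+60],None,fx=6,fy=6,interpolation=cv2.INTER_CUBIC))
```

```text
t 2.0833 oven pos mm [-106.8  126.   249.7] F oven [-0.48 -0.43  0.2 ] grip 0.001
shift [-0.1295  0.095  -0.0011] turn [ 0.0006  0.001  -0.0019]
[{'location': [240.6, 217.8], 'confidence': 0.68}]
0.12 [243.70057603 221.27340395]
0.13 [243.66168482 218.64556132]
0.14 [243.62255059 216.00129767]
193 168
```

View pics/crop2.png

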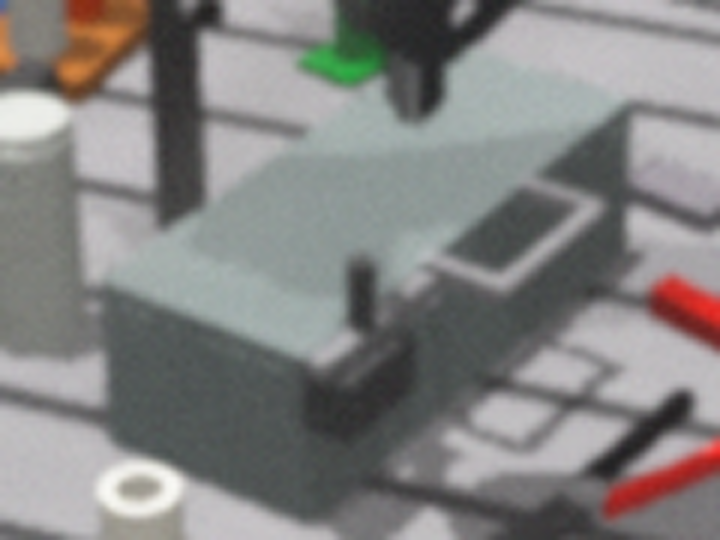

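The side crop shows the knob's top at (362,258) and bottom at (362,330), so its centre is at z ≈ 0.134, as expected. I'll go down on its right side.

Emit:
{"api": "jog_arm", "payload": {
  "plan": [
    {"x":0.06,"y":0.095,"z":0.1,"wx":0,"wy":0,"wz":0},
    {"x":0.13,"y":0.095,"z":0.1,"wx":0,"wy":0,"wz":0},
    {"x":0.13,"y":0.095,"z":0.25,"wx":0,"wy":0,"wz":0},
    {"x":0.13,"y":0.095,"z":0.4,"wx":0,"wy":0,"wz":0},
    {"x":0.13,"y":0.095,"z":0.55,"wx":0,"wy":0,"wz":0},
    {"x":0.13,"y":0.095,"z":0.63,"wx":0,"wy":0,"wz":0},
    {"x":0.13,"y":0.095,"z":0.63,"wx":0,"wy":0,"wz":0}
  ]
}}

```text
t: 2.77
eef_pos: [0.478, 0.2147, 0.1211]
tool_rot: [0.0, 0.778, 0.629, -0.003]
contact_force: [-0.2, 0.4, -0.7]
gripper_width: -0.002
```

```bash
python3 -c "
from h import *
st();goto([-.088,.10,.123]);goto([-.087,.163,.123])"
```

```text
t 2.7667 oven pos mm [-92.9 156.6 121.1] F oven [-0.33  0.38 -0.67] grip -0.002
shift [-0.2833  0.0239 -0.008 ] turn [-0.0011  0.0017  0.0009]
shift [ 0.0316  0.0298 -0.0096] turn [-0.0011  0.0017  0.0009]
```

I got the x sign wrong (tool x is +oven y), so the fingers came down just left of the knob. No contact shows in the force. I'll go back up, over the knob, and down on its right side.

Emit:
{"api": "jog_arm", "payload": {
  "plan": [
    {"x":0.01,"y":0.02,"z":-0.2,"wx":0,"wy":0,"wz":0},
    {"x":0.01,"y":0.02,"z":-0.32,"wx":0,"wy":0,"wz":0},
    {"x":0.01,"y":0.02,"z":-0.32,"wx":0,"wy":0,"wz":0},
    {"x":-0.15,"y":0.02,"z":-0.32,"wx":0,"wy":0,"wz":0},
    {"x":-0.3,"y":0.02,"z":-0.32,"wx":0,"wy":0,"wz":0},
    {"x":-0.3,"y":0.02,"z":-0.32,"wx":0,"wy":0,"wz":0},
    {"x":-0.3,"y":0.02,"z":-0.15,"wx":0,"wy":0,"wz":0},
    {"x":-0.3,"y":0.02,"z":-0.01,"wx":0,"wy":0,"wz":0},
    {"x":-0.3,"y":0.02,"z":-0.01,"wx":0,"wy":0,"wz":0}
  ]
}}

```text
t: 3.52
eef_pos: [0.4667, 0.1556, 0.1207]
tool_rot: [-0.001, 0.777, 0.629, -0.006]
contact_force: [-0.9, 0.7, -0.6]
gripper_width: -0.003
```

```bash
python3 -c "
from h import *
st();goto([-.088,.10,.123]);goto([-.087,.163,.123])"
```

```text
t 3.5167 oven pos mm [-91.4  96.5 120.7] F oven [-1.03  0.48 -0.57] grip -0.003
shift [ 0.0172  0.0171 -0.0119] turn [-0.0026  0.0027  0.0015]
shift [ 0.3322  0.0236 -0.0146] turn [-0.0026  0.0027  0.0015]
```

Emit:
{"api": "jog_arm", "payload": {
  "plan": [
    {"x":0.06,"y":0.02,"z":-0.012,"wx":0,"wy":0,"wz":0},
    {"x":0.1,"y":0.02,"z":-0.012,"wx":0,"wy":0,"wz":0},
    {"x":0.14,"y":0.02,"z":-0.012,"wx":0,"wy":0,"wz":0},
    {"x":0.18,"y":0.02,"z":-0.012,"wx":0,"wy":0,"wz":0},
    {"x":0.22,"y":0.02,"z":-0.012,"wx":0,"wy":0,"wz":0},
    {"x":0.25,"y":0.02,"z":-0.012,"wx":0,"wy":0,"wz":0},
    {"x":0.28,"y":0.02,"z":-0.012,"wx":0,"wy":0,"wz":0},
    {"x":0.28,"y":0.02,"z":-0.012,"wx":0,"wy":0,"wz":0}
  ]
}}

```text
t: 4.18
eef_pos: [0.4825, 0.2113, 0.1228]
tool_rot: [-0.001, 0.777, 0.63, -0.005]
contact_force: [-0.3, -0.2, -0.4]
gripper_width: 0.0
```

```bash
python3 -c "
from h import *
st()"
```

```text
t 4.1833 oven pos mm [-87.8 154.3 122.8] F oven [-0.25 -0.29 -0.37] grip 0.0
```

No push force shows, so I'll check where the knob is.

Run:
```python
from h import *
a=cams.read_camera("top")[:,:,::-1];b=cams.read_camera("side")[:,:,::-1]
print(finder.place_of("side","bolt_knob")[:3],finder.place_of("top","bolt_knob")[:3],[proj(n,oven([-.082,.182,.135],OV)[0]) for n in("top","side")],[proj(n,oven([-.082,.137,.135],OV)[0]) for n in("top","side")])
A=cv2.resize(a[175:265,150:230],(480,540),interpolation=cv2.INTER_CUBIC)[:, :400];B=cv2.resize(b[165:255,210:290],(480,540),interpolation=cv2.INTER_CUBIC)[:,:400]
cv2.imwrite("pics/c3.png",np.hstack([A,B]))
```

```text
[{'location': [232.1, 222.7], 'confidence': 0.72}] [{'location': [174.4, 222.6], 'confidence': 0.52}] [array([170.97991793, 221.62122339]), array([235.37428911, 223.89897863])] [array([185.94767067, 224.97694916]), array([243.64214823, 217.32549173])]
```

View pics/c3.png

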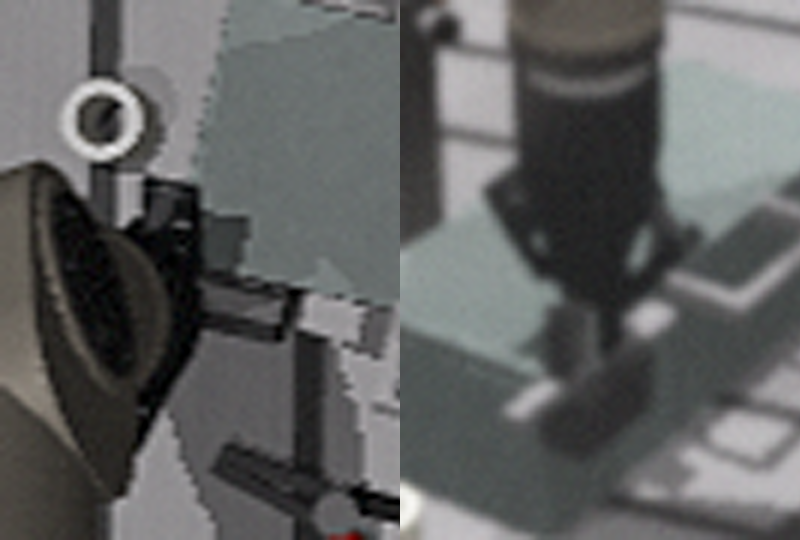

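The bolt has slid left: its end shows at (530,400) in the side view and the lid's tab is uncovered at (335,318) in the top view. I'll push on gently to its end.

Emit:
{"api": "jog_arm", "payload": {
  "plan": [
    {"x":0.02,"y":0,"z":0,"wx":0,"wy":0,"wz":0},
    {"x":0.03,"y":0,"z":0,"wx":0,"wy":0,"wz":0},
    {"x":0.04,"y":0,"z":0,"wx":0,"wy":0,"wz":0},
    {"x":0.045,"y":0,"z":0,"wx":0,"wy":0,"wz":0},
    {"x":0.05,"y":0,"z":0,"wx":0,"wy":0,"wz":0}
  ]
}}

```text
t: 4.8
eef_pos: [0.4832, 0.2157, 0.1222]
tool_rot: [0.0, 0.778, 0.628, -0.009]
contact_force: [-4.5, -13.1, 9.3]
gripper_width: 0.0
```

```bash
python3 -c "
from h import *
st()"
```

```text
t 4.8 oven pos mm [-88.  158.7 122.2] F oven [ -1.61 -13.8    9.28] grip 0.0
```

The end stop is felt: −13.8 N along the bolt at y = 158.7 mm. I'll back off, rise, and go over the bar.

Emit:
{"api": "jog_arm", "payload": {
  "plan": [
    {"x":-0.02,"y":0,"z":0,"wx":0,"wy":0,"wz":0},
    {"x":-0.08,"y":0,"z":0,"wx":0,"wy":0,"wz":0},
    {"x":-0.08,"y":0,"z":-0.2,"wx":0,"wy":0,"wz":0},
    {"x":-0.08,"y":0,"z":-0.38,"wx":0,"wy":0,"wz":0},
    {"x":-0.25,"y":-0.05,"z":-0.4,"wx":0,"wy":0,"wz":0},
    {"x":-0.42,"y":-0.1,"z":-0.4,"wx":0,"wy":0,"wz":0},
    {"x":-0.6,"y":-0.13,"z":-0.4,"wx":0,"wy":0,"wz":0},
    {"x":-0.75,"y":-0.135,"z":-0.4,"wx":0,"wy":0,"wz":0},
    {"x":-0.79,"y":-0.135,"z":-0.4,"wx":0,"wy":0,"wz":0},
    {"x":-0.79,"y":-0.135,"z":-0.4,"wx":0,"wy":0,"wz":0}
  ],
  "hand": -0.2
}}

```text
t: 5.63
eef_pos: [0.4241, 0.0655, 0.2048]
tool_rot: [-0.0, 0.779, 0.627, -0.008]
contact_force: [-0.4, 0.7, -0.3]
gripper_width: 0.402
```

Run:
```python
from h import *
st();goto([-.116,0,.2]);goto([-.116,0,.087]);print(monitor.get_obs()["q"].round(2))
a=cams.read_camera("top");b=cams.read_camera("side")[:,:,::-1]
print(finder.place_of("side","bolt_knob")[:3],proj("side",oven([-.082,.180,.135],OV)[0]))
print(finder.place_of("side","lid_bar")[:3],proj("side",oven([-.115,0,.106],OV)[0]))
cv2.imwrite("pics/c4.png",cv2.resize(b[150:250,200:320],(720,600),interpolation=cv2.INTER_CUBIC))
```

```text
t 5.6333 oven pos mm [-113.9   -0.6  204.8] F oven [-0.51  0.58 -0.32] grip 0.402
shift [ 0.0033 -0.0102  0.0241] turn [-0.0034  0.0039 -0.0007]
shift [ 0.0102 -0.0042  0.589 ] turn [-0.0034  0.0039 -0.0007]
[-0.78  0.1   0.52  2.16 -0.06  0.91 -0.45]
[{'location': [235.8, 223.4], 'confidence': 0.59}] [235.74904657 223.60102203]
[{'location': [271.5, 210.5], 'confidence': 0.75}] [275.03099121 209.04200132]
```

View pics/c4.png

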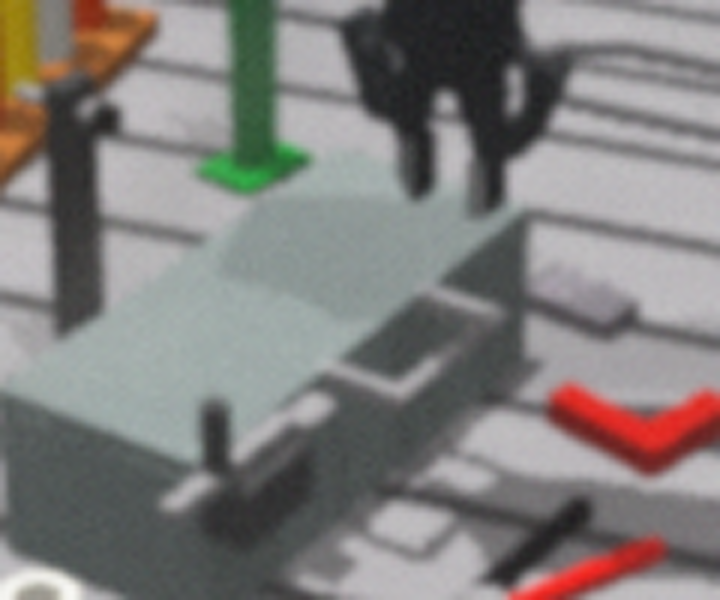

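The knob is now at (215,430), which matches y ≈ 180 mm, so the bolt is open and the tab is free. The fingers are above the bar. I'll descend and grip.

Emit:
{"api": "jog_arm", "payload": {
  "plan": [
    {"x":0.005,"y":-0.01,"z":0.15,"wx":-0.0035,"wy":0.004,"wz":0},
    {"x":0.005,"y":-0.01,"z":0.28,"wx":-0.0035,"wy":0.004,"wz":0},
    {"x":0.01,"y":-0.007,"z":0.4,"wx":-0.0035,"wy":0.004,"wz":0},
    {"x":0.01,"y":-0.007,"z":0.5,"wx":-0.0035,"wy":0.004,"wz":0},
    {"x":0.01,"y":-0.005,"z":0.57,"wx":-0.0035,"wy":0.004,"wz":0},
    {"x":0.01,"y":-0.005,"z":0.59,"wx":-0.0035,"wy":0.004,"wz":0},
    {"x":0.01,"y":-0.005,"z":0.59,"wx":-0.0035,"wy":0.004,"wz":0}
  ]
}}

```text
t: 6.42
eef_pos: [0.4229, 0.0708, 0.0856]
tool_rot: [0.0, 0.777, 0.63, -0.001]
contact_force: [0.2, 0.1, 0.4]
gripper_width: 0.397
```

Run:
```python
from h import *
st();goto([-.116,0,.087])
```

```text
t 6.4167 oven pos mm [-116.2    4.3   85.6] F oven [0.2  0.15 0.38] grip 0.397
shift [-0.0215  0.0008 -0.0067] turn [-0.0003  0.0007  0.0018]
```

Emit:
{"api": "jog_arm", "payload": {
  "plan": [
    {"x":0,"y":0,"z":0,"wx":0,"wy":0,"wz":0},
    {"x":0,"y":0,"z":0,"wx":0,"wy":0,"wz":0},
    {"x":0,"y":0,"z":0,"wx":0,"wy":0,"wz":0},
    {"x":0,"y":0,"z":0,"wx":0,"wy":0,"wz":0},
    {"x":0,"y":0,"z":0,"wx":0,"wy":0,"wz":0},
    {"x":0,"y":0,"z":0,"wx":0,"wy":0,"wz":0}
  ],
  "hand": -1,
  "grip_force": 25
}}

```text
t: 6.92
eef_pos: [0.4279, 0.0707, 0.0876]
tool_rot: [0.003, 0.777, 0.629, 0.003]
contact_force: [9.4, -3.2, -3.8]
gripper_width: 0.13
```

```bash
cat >> h.py <<'E'
def arc(ths,G=19.,r=185.,dz=0.,yy=None):
    "rows for the bar going to hinge angles ths, from the present; grasp point assumed at the bar"
    o=monitor.get_obs(); q=o["tool_rot"]; M=Ro.from_quat(np.r_[q[1:],q[0]])
    for th in ths:
        P=np.array([.07-r/1000*np.cos(th),yy,.1+(6*np.cos(th)+r*np.sin(th)-G)/1000+dz]); P[0]+=.006*np.sin(th)
        d=M.inv().apply(oven(P,OV)[0]-o["eef_pos"])/.2; print(round(th,3),d.round(4))
E
python3 - <<'E'
from h import *
st(); print(monitor.get_obs()["q"].round(2)); arc(np.arange(0,.9,.1),yy=.004)
E
```

```text
t 6.9167 oven pos mm [-111.3    5.3   87.6] F oven [ 9.9  -1.17 -3.8 ] grip 0.13
[-0.69  0.32  0.45  2.27 -0.25  0.59 -0.27]
0.0 [-0.0064 -0.0185  0.0031]
0.1 [-0.0064 -0.0101 -0.0891]
0.2 [-0.0064  0.0075 -0.1799]
0.3 [-0.0064  0.034  -0.2685]
0.4 [-0.0065  0.0693 -0.354 ]
0.5 [-0.0067  0.1129 -0.4356]
0.6 [-0.0068  0.1644 -0.5125]
0.7 [-0.0071  0.2234 -0.5837]
0.8 [-0.0073  0.2892 -0.6488]
```

The bar is gripped: opening 0.13, about 11 mm. The bar sits about 4 mm further back than the fit, so I'll shift the arc by that and start lifting.

Emit:
{"api": "jog_arm", "payload": {
  "plan": [
    {"x":0,"y":0.004,"z":-0.05,"wx":0,"wy":0,"wz":0},
    {"x":0,"y":0.009,"z":-0.092,"wx":0,"wy":0,"wz":0},
    {"x":0,"y":0.016,"z":-0.14,"wx":0,"wy":0,"wz":0},
    {"x":0,"y":0.026,"z":-0.183,"wx":0,"wy":0,"wz":0},
    {"x":0,"y":0.038,"z":-0.228,"wx":0,"wy":0,"wz":0},
    {"x":0,"y":0.0525,"z":-0.2715,"wx":0,"wy":0,"wz":0},
    {"x":0,"y":0.088,"z":-0.357,"wx":0,"wy":0,"wz":0},
    {"x":0,"y":0.131,"z":-0.4385,"wx":0,"wy":0,"wz":0},
    {"x":0,"y":0.131,"z":-0.4385,"wx":0,"wy":0,"wz":0},
    {"x":0,"y":0.131,"z":-0.4385,"wx":0,"wy":0,"wz":0}
  ]
}}

```text
t: 7.75
eef_pos: [0.4525, 0.0653, 0.1764]
tool_rot: [0.003, 0.777, 0.629, 0.003]
contact_force: [-1.9, -1.0, -0.6]
gripper_width: 0.125
```

Run:
```python
from h import *
st(); print(monitor.get_obs()["q"].round(2)); goto([0,0,.2]); arc(np.arange(.5,1.61,.1),yy=.004)
```

```text
t 7.75 oven pos mm [-86.1   5.3 176.4] F oven [-1.64 -1.42 -0.59] grip 0.125
[-0.74  0.19  0.52  2.15 -0.13  0.82 -0.35]
shift [-0.0281  0.4313 -0.1145] turn [ 0.0026 -0.0005  0.0014]
0.5 [-0.0063 -0.017   0.0072]
0.6 [-0.0064  0.0345 -0.0697]
0.7 [-0.0066  0.0934 -0.141 ]
0.8 [-0.0068  0.1592 -0.2061]
0.9 [-0.007   0.2311 -0.2643]
1.0 [-0.0073  0.3084 -0.315 ]
1.1 [-0.0076  0.3905 -0.3577]
1.2 [-0.0079  0.4764 -0.3921]
1.3 [-0.0082  0.5653 -0.4177]
1.4 [-0.0086  0.6563 -0.4343]
1.5 [-0.009   0.7485 -0.4417]
1.6 [-0.0094  0.841  -0.4399]
```

Emit:
{"api": "jog_arm", "payload": {
  "plan": [
    {"x":0,"y":0.025,"z":-0.04,"wx":0,"wy":0,"wz":0},
    {"x":0,"y":0.0515,"z":-0.077,"wx":0,"wy":0,"wz":0},
    {"x":0,"y":0.11,"z":-0.148,"wx":0,"wy":0,"wz":0},
    {"x":0,"y":0.176,"z":-0.213,"wx":0,"wy":0,"wz":0},
    {"x":0,"y":0.248,"z":-0.271,"wx":0,"wy":0,"wz":0},
    {"x":0,"y":0.325,"z":-0.322,"wx":0,"wy":0,"wz":0},
    {"x":0,"y":0.4075,"z":-0.365,"wx":0,"wy":0,"wz":0},
    {"x":0,"y":0.493,"z":-0.399,"wx":0,"wy":0,"wz":0},
    {"x":0,"y":0.582,"z":-0.425,"wx":0,"wy":0,"wz":0},
    {"x":0,"y":0.673,"z":-0.441,"wx":0,"wy":0,"wz":0},
    {"x":0,"y":0.673,"z":-0.441,"wx":0,"wy":0,"wz":0},
    {"x":0,"y":0.673,"z":-0.441,"wx":0,"wy":0,"wz":0}
  ]
}}

```text
t: 8.75
eef_pos: [0.5849, 0.0367, 0.2671]
tool_rot: [0.004, 0.778, 0.629, 0.004]
contact_force: [-0.9, -1.5, 5.5]
gripper_width: 0.129
```

Run:
```python
from h import *
st(); arc(np.arange(1.4,1.91,.05),yy=.004)
b=cams.read_camera("side")[:,:,::-1]
cv2.imwrite("pics/c5.png",cv2.resize(b[100:250,180:330],(600,600),interpolation=cv2.INTER_CUBIC))
```

```text
t 8.75 oven pos mm [ 49.4   5.4 267.1] F oven [-0.59 -1.66  5.47] grip 0.129
1.4 [-0.0072 -0.0249  0.0137]
1.45 [-0.0073  0.0211  0.0089]
1.5 [-0.0075  0.0673  0.0065]
1.55 [-0.0076  0.1136  0.0063]
1.6 [-0.0078  0.1598  0.0085]
1.65 [-0.008   0.2058  0.013 ]
1.7 [-0.0081  0.2516  0.0198]
1.75 [-0.0083  0.297   0.0288]
1.8 [-0.0085  0.3419  0.0402]
1.85 [-0.0086  0.3861  0.0537]
1.9 [-0.0088  0.4296  0.0694]
```

View pics/c5.png

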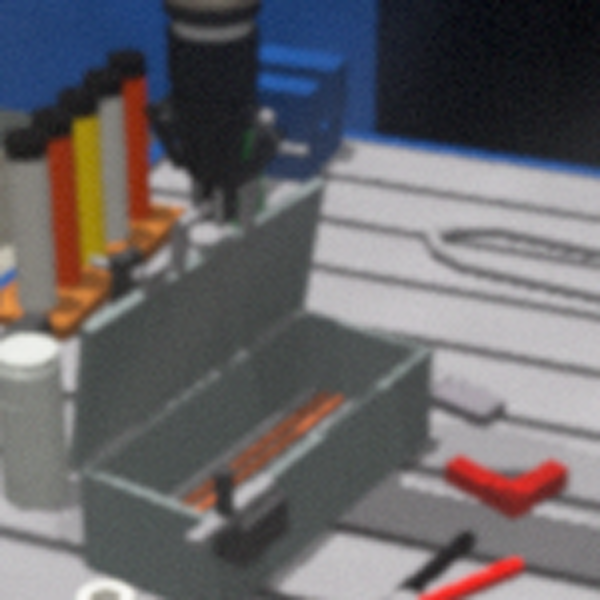

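The side picture shows the lid nearly upright, held at the bar, with the bolt open at (225,500). I'll go just past upright, settle, and take a force baseline.

Emit:
{"api": "jog_arm", "payload": {
  "plan": [
    {"x":0,"y":0.03,"z":-0.002,"wx":0,"wy":0,"wz":0},
    {"x":0,"y":0.06,"z":-0.004,"wx":0,"wy":0,"wz":0},
    {"x":0,"y":0.09,"z":-0.005,"wx":0,"wy":0,"wz":0},
    {"x":0,"y":0.115,"z":-0.004,"wx":0,"wy":0,"wz":0},
    {"x":0,"y":0.14,"z":-0.003,"wx":0,"wy":0,"wz":0},
    {"x":0,"y":0.16,"z":-0.002,"wx":0,"wy":0,"wz":0},
    {"x":0,"y":0.17,"z":-0.001,"wx":0,"wy":0,"wz":0},
    {"x":0,"y":0.18,"z":0,"wx":0,"wy":0,"wz":0}
  ]
}}

```text
t: 9.47
eef_pos: [0.6201, 0.0291, 0.2676]
tool_rot: [0.004, 0.778, 0.629, 0.004]
contact_force: [-1.7, -1.9, 4.6]
gripper_width: 0.125
```

Run:
```python
from h import *
st(); arc(np.arange(1.6,1.91,.05),yy=.004)
```

```text
t 9.4667 oven pos mm [ 85.4   5.5 267.6] F oven [-1.31 -2.2   4.55] grip 0.125
1.6 [-0.0073 -0.0202  0.0088]
1.65 [-0.0075  0.0259  0.0133]
1.7 [-0.0076  0.0716  0.0201]
1.75 [-0.0078  0.117   0.0292]
1.8 [-0.008   0.1619  0.0405]
1.85 [-0.0081  0.2061  0.054 ]
1.9 [-0.0083  0.2496  0.0698]
```

Run:
```python
from h import *
from scipy.optimize import brentq
B=atz("top",np.array([406,97])/5+[165,145]-.4,.19); d=B-[OV[0],OV[1],0]; c,s=np.cos(OV[2]),np.sin(OV[2])
x,y=c*d[0]+s*d[1],-s*d[0]+c*d[1]; dx=x*1000-70; print("ball oven",x,y)
for e in (-4,0,4): print(e,brentq(lambda t:(dx+e-3)*np.sin(t)+90*np.cos(t)-22,1.4,2.2))
```

```text
ball oven 0.12231228376059727 0.0012225345753007454
-4 1.8171090976118014
0 1.8559852517938984
4 1.8936810721027146
```

Emit:
{"api": "jog_arm", "payload": {
  "plan": [
    {"x":0,"y":0.01,"z":0,"wx":0,"wy":0,"wz":0},
    {"x":0,"y":0.02,"z":0.001,"wx":0,"wy":0,"wz":0},
    {"x":0,"y":0.02,"z":0.002,"wx":0,"wy":0,"wz":0}
  ]
}}

```text
t: 9.72
eef_pos: [0.6244, 0.0281, 0.2671]
tool_rot: [0.004, 0.778, 0.629, 0.004]
contact_force: [-1.8, -1.5, 3.3]
gripper_width: 0.126
```

Run:
```python
from h import *
st()
```

```text
t 9.7167 oven pos mm [ 89.8   5.4 267.1] F oven [-1.49 -1.83  3.35] grip 0.126
```

Emit:
{"api": "jog_arm", "payload": {
  "plan": [
    {"x":0,"y":0.015,"z":0.002,"wx":0,"wy":0,"wz":0},
    {"x":0,"y":0.03,"z":0.004,"wx":0,"wy":0,"wz":0},
    {"x":0,"y":0.045,"z":0.006,"wx":0,"wy":0,"wz":0},
    {"x":0,"y":0.06,"z":0.009,"wx":0,"wy":0,"wz":0},
    {"x":0,"y":0.075,"z":0.012,"wx":0,"wy":0,"wz":0},
    {"x":0,"y":0.075,"z":0.012,"wx":0,"wy":0,"wz":0}
  ]
}}

```text
t: 10.22
eef_pos: [0.6398, 0.0248, 0.2647]
tool_rot: [0.004, 0.778, 0.629, 0.004]
contact_force: [0.0, -1.6, 1.1]
gripper_width: 0.127
```

Run:
```python
from h import *
st()
```

```text
t 10.2167 oven pos mm [105.6   5.4 264.7] F oven [ 0.35 -1.56  1.14] grip 0.127
```

Emit:
{"api": "jog_arm", "payload": {
  "plan": [
    {"x":0,"y":0.01,"z":0.002,"wx":0,"wy":0,"wz":0},
    {"x":0,"y":0.02,"z":0.004,"wx":0,"wy":0,"wz":0},
    {"x":0,"y":0.03,"z":0.006,"wx":0,"wy":0,"wz":0},
    {"x":0,"y":0.03,"z":0.006,"wx":0,"wy":0,"wz":0}
  ]
}}

```text
t: 10.55
eef_pos: [0.6459, 0.0234, 0.2632]
tool_rot: [0.004, 0.778, 0.629, 0.004]
contact_force: [-1.1, -1.7, 0.1]
gripper_width: 0.132
```

Run:
```python
from h import *
st()
```

```text
t 10.55 oven pos mm [111.8   5.4 263.2] F oven [-0.72 -1.86  0.15] grip 0.132
```

Emit:
{"api": "jog_arm", "payload": {
  "plan": [
    {"x":0,"y":0.01,"z":0.002,"wx":0,"wy":0,"wz":0},
    {"x":0,"y":0.02,"z":0.004,"wx":0,"wy":0,"wz":0},
    {"x":0,"y":0.02,"z":0.004,"wx":0,"wy":0,"wz":0}
  ]
}}

```text
t: 10.8
eef_pos: [0.6502, 0.0225, 0.2623]
tool_rot: [0.004, 0.778, 0.629, 0.004]
contact_force: [-0.1, -1.8, 0.5]
gripper_width: 0.124
```

Run:
```python
from h import *
st()
```

```text
t 10.8 oven pos mm [116.2   5.4 262.3] F oven [ 0.26 -1.83  0.54] grip 0.124
```

Emit:
{"api": "jog_arm", "payload": {
  "plan": [
    {"x":0,"y":0.01,"z":0.002,"wx":0,"wy":0,"wz":0},
    {"x":0,"y":0.015,"z":0.0035,"wx":0,"wy":0,"wz":0},
    {"x":0,"y":0.015,"z":0.0035,"wx":0,"wy":0,"wz":0}
  ]
}}

```text
t: 11.05
eef_pos: [0.6533, 0.0218, 0.2615]
tool_rot: [0.005, 0.778, 0.629, 0.004]
contact_force: [-1.1, -2.1, 0.7]
gripper_width: 0.123
```

Run:
```python
from h import *
st()
```

```text
t 11.05 oven pos mm [119.4   5.4 261.5] F oven [-0.63 -2.28  0.68] grip 0.123
```

Emit:
{"api": "jog_arm", "payload": {
  "plan": [
    {"x":0,"y":0.008,"z":0.002,"wx":0,"wy":0,"wz":0},
    {"x":0,"y":0.013,"z":0.003,"wx":0,"wy":0,"wz":0},
    {"x":0,"y":0.013,"z":0.003,"wx":0,"wy":0,"wz":0}
  ]
}}

```text
t: 11.3
eef_pos: [0.6561, 0.0212, 0.261]
tool_rot: [0.005, 0.778, 0.629, 0.004]
contact_force: [-0.6, -1.5, 1.0]
gripper_width: 0.126
```

Run:
```python
from h import *
st()
b=cams.read_camera("side")[:,:,::-1]
cv2.imwrite("pics/c6.png",cv2.resize(b[120:210,180:290],(770,600),interpolation=cv2.INTER_CUBIC))
```

```text
t 11.3 oven pos mm [122.3   5.4 261. ] F oven [-0.25 -1.64  1.04] grip 0.126
```

View pics/c6.png

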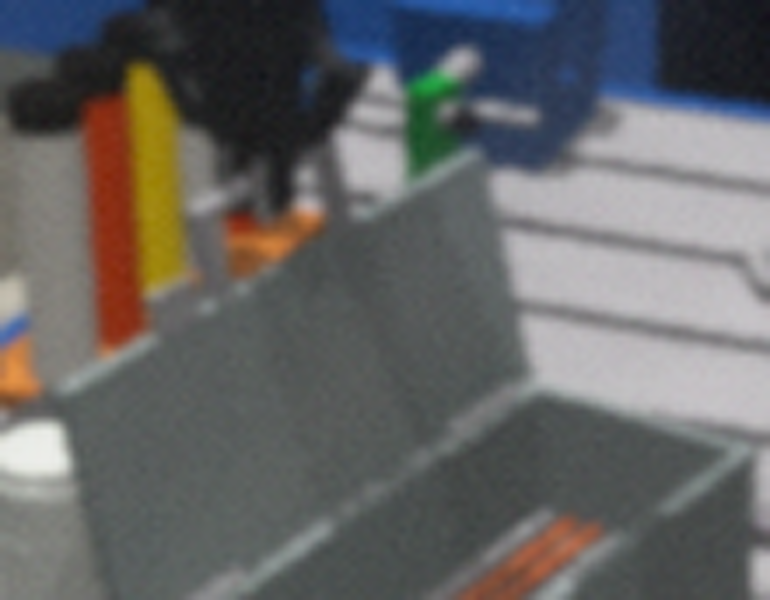

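The lid leans well back, still held at the bar (215,195). The spray can's top shows at (35,450), near the lid's left end, so I'll check its clearance while continuing.

Emit:
{"api": "jog_arm", "payload": {
  "plan": [
    {"x":0,"y":0.006,"z":0.0015,"wx":0,"wy":0,"wz":0},
    {"x":0,"y":0.012,"z":0.003,"wx":0,"wy":0,"wz":0},
    {"x":0,"y":0.012,"z":0.003,"wx":0,"wy":0,"wz":0}
  ]
}}

```text
t: 11.6
eef_pos: [0.6587, 0.0207, 0.2603]
tool_rot: [0.005, 0.778, 0.629, 0.004]
contact_force: [-0.1, -2.4, 0.9]
gripper_width: 0.129
```

Run:
```python
from h import *
st()
d=atz("top",[217.6,139.5],.15)-[OV[0],OV[1],0]; c,s=np.cos(OV[2]),np.sin(OV[2]); print("can",c*d[0]+s*d[1],-s*d[0]+c*d[1])
```

```text
t 11.6 oven pos mm [124.9   5.4 260.3] F oven [ 0.41 -2.39  0.86] grip 0.129
can 0.1800323809502356 0.10005884868232892
```

Emit:
{"api": "jog_arm", "payload": {
  "plan": [
    {"x":0,"y":0.006,"z":0.0015,"wx":0,"wy":0,"wz":0},
    {"x":0,"y":0.012,"z":0.003,"wx":0,"wy":0,"wz":0},
    {"x":0,"y":0.012,"z":0.003,"wx":0,"wy":0,"wz":0}
  ]
}}

```text
t: 11.85
eef_pos: [0.6613, 0.0201, 0.2597]
tool_rot: [0.005, 0.778, 0.629, 0.004]
contact_force: [-0.5, -1.6, 0.6]
gripper_width: 0.126
```

Run:
```python
from h import *
st()
```

```text
t 11.85 oven pos mm [127.6   5.4 259.7] F oven [-0.18 -1.69  0.63] grip 0.126
```

Emit:
{"api": "jog_arm", "payload": {
  "plan": [
    {"x":0,"y":0.006,"z":0.0015,"wx":0,"wy":0,"wz":0},
    {"x":0,"y":0.011,"z":0.003,"wx":0,"wy":0,"wz":0},
    {"x":0,"y":0.011,"z":0.003,"wx":0,"wy":0,"wz":0}
  ]
}}

```text
t: 12.1
eef_pos: [0.6636, 0.0196, 0.2589]
tool_rot: [0.005, 0.778, 0.629, 0.004]
contact_force: [-0.8, -1.6, 0.5]
gripper_width: 0.129
```

Run:
```python
from h import *
st()
```

```text
t 12.1 oven pos mm [129.9   5.4 258.9] F oven [-0.44 -1.74  0.5 ] grip 0.129
```

Emit:
{"api": "jog_arm", "payload": {
  "plan": [
    {"x":0,"y":0.006,"z":0.0015,"wx":0,"wy":0,"wz":0},
    {"x":0,"y":0.011,"z":0.003,"wx":0,"wy":0,"wz":0},
    {"x":0,"y":0.011,"z":0.003,"wx":0,"wy":0,"wz":0}
  ]
}}

```text
t: 12.35
eef_pos: [0.666, 0.0191, 0.2583]
tool_rot: [0.005, 0.778, 0.629, 0.004]
contact_force: [-0.3, -2.1, 0.6]
gripper_width: 0.125
```

Run:
```python
from h import *
st()
```

```text
t 12.35 oven pos mm [132.4   5.4 258.3] F oven [ 0.13 -2.17  0.63] grip 0.125
```

Emit:
{"api": "jog_arm", "payload": {
  "plan": [
    {"x":0,"y":0.005,"z":0.0015,"wx":0,"wy":0,"wz":0},
    {"x":0,"y":0.01,"z":0.003,"wx":0,"wy":0,"wz":0},
    {"x":0,"y":0.01,"z":0.003,"wx":0,"wy":0,"wz":0}
  ]
}}

```text
t: 12.6
eef_pos: [0.6681, 0.0186, 0.2576]
tool_rot: [0.005, 0.778, 0.629, 0.004]
contact_force: [-1.3, -1.4, -0.3]
gripper_width: 0.133
```

Run:
```python
from h import *
st()
```

```text
t 12.6 oven pos mm [134.6   5.4 257.6] F oven [-0.94 -1.68 -0.26] grip 0.133
```

Emit:
{"api": "jog_arm", "payload": {
  "plan": [
    {"x":0,"y":0.005,"z":0.0015,"wx":0,"wy":0,"wz":0},
    {"x":0,"y":0.01,"z":0.003,"wx":0,"wy":0,"wz":0},
    {"x":0,"y":0.01,"z":0.003,"wx":0,"wy":0,"wz":0}
  ]
}}

```text
t: 12.85
eef_pos: [0.6701, 0.0182, 0.2569]
tool_rot: [0.005, 0.778, 0.629, 0.004]
contact_force: [-1.0, -2.5, -0.4]
gripper_width: 0.127
```

```bash
cat >> h.py <<'E'
def favg(n=4,cam="side"):
    F=[]
    for _ in range(n): im=cams.read_camera(cam); F.append(monitor.get_obs()["contact_force"])
    f=np.mean(F,0); c,s=np.cos(OV[2]),np.sin(OV[2]); print("Favg",np.round([c*f[0]+s*f[1],-s*f[0]+c*f[1],f[2]],2)); return im
E
python3 - <<'E'
from h import *
favg();st()
E
```

```text
Favg [-1.3  -2.36 -0.44]
t 13.05 oven pos mm [136.6   5.4 257. ] F oven [-1.87 -2.82 -0.78] grip 0.128
```

Emit:
{"api": "jog_arm", "payload": {
  "plan": [
    {"x":0,"y":0.005,"z":0.0015,"wx":0,"wy":0,"wz":0},
    {"x":0,"y":0.01,"z":0.003,"wx":0,"wy":0,"wz":0},
    {"x":0,"y":0.01,"z":0.003,"wx":0,"wy":0,"wz":0}
  ]
}}

```text
t: 13.3
eef_pos: [0.6718, 0.0178, 0.2564]
tool_rot: [0.005, 0.778, 0.629, 0.004]
contact_force: [-4.4, -2.2, 2.4]
gripper_width: 0.125
```

Run:
```python
from h import *
favg();st()
```

```text
Favg [-4.88 -2.49  2.61]
t 13.5 oven pos mm [138.3   5.4 256.4] F oven [-5.25 -1.96  2.18] grip 0.127
```

The stop is felt: the force along −x rose from about 0 to about 5 N (≈ 4.5 N net at the bar, ≈ 9 N on the rubber). I'll release and lift off straight up.

Emit:
{"api": "jog_arm", "payload": {
  "plan": [
    {"x":0,"y":0,"z":0,"wx":0,"wy":0,"wz":0},
    {"x":0,"y":0,"z":0,"wx":0,"wy":0,"wz":0},
    {"x":0,"y":0,"z":0,"wx":0,"wy":0,"wz":0},
    {"x":0,"y":0,"z":0,"wx":0,"wy":0,"wz":0},
    {"x":0,"y":0,"z":0,"wx":0,"wy":0,"wz":0},
    {"x":0,"y":0,"z":0,"wx":0,"wy":0,"wz":0}
  ],
  "hand": -0.2
}}

```text
t: 14.0
eef_pos: [0.672, 0.018, 0.2564]
tool_rot: [0.005, 0.778, 0.629, 0.004]
contact_force: [0.8, 0.5, 1.0]
gripper_width: 0.398
```

Emit:
{"api": "jog_arm", "payload": {
  "plan": [
    {"x":0,"y":0,"z":-0.05,"wx":0,"wy":0,"wz":0},
    {"x":0,"y":0,"z":-0.15,"wx":0,"wy":0,"wz":0},
    {"x":0,"y":0,"z":-0.3,"wx":0,"wy":0,"wz":0},
    {"x":0,"y":0,"z":-0.45,"wx":0,"wy":0,"wz":0},
    {"x":0,"y":-0.1,"z":-0.5,"wx":0,"wy":0,"wz":0},
    {"x":0,"y":-0.2,"z":-0.5,"wx":0,"wy":0,"wz":0},
    {"x":0,"y":-0.2,"z":-0.5,"wx":0,"wy":0,"wz":0}
  ]
}}

```text
t: 14.58
eef_pos: [0.63, 0.0269, 0.3582]
tool_rot: [0.005, 0.778, 0.629, 0.005]
contact_force: [1.0, -0.6, 0.5]
gripper_width: 0.402
```

Run:
```python
from h import *
b=favg()[:,:,::-1];st()
a=cams.read_camera("top")[:,:,::-1]
for n in("side","top"): print(n,[(t,finder.place_of(n,t)[:1]) for t in("lid_bar","bolt_knob")],[proj(n,p).round(1) for p in (oven([.132,0,.274],OV)[0],oven([-.082,.18,.135],OV)[0])])
cv2.imwrite("pics/c7.png",np.hstack([cv2.resize(b[130:250,180:280],(400,480),interpolation=cv2.INTER_CUBIC),cv2.resize(a[110:230,170:270],(400,480),interpolation=cv2.INTER_CUBIC)]))
```

```text
Favg [0.04 0.02 0.07]
t 14.7833 oven pos mm [ 97.6   5.5 356.1] F oven [-0.28 -0.73  0.37] grip 0.401
side [('lid_bar', [{'location': [212.2, 147.4], 'confidence': 0.92}]), ('bolt_knob', [{'location': [233.6, 222.7], 'confidence': 0.66}])] [array([214.9, 146.6]), array([235.7, 223.6])]
top [('lid_bar', [{'location': [245.5, 152.6], 'confidence': 0.87}]), ('bolt_knob', [{'location': [175.5, 222.8], 'confidence': 0.58}])] [array([245.5, 155.7]), array([171.6, 221.8])]
```

View pics/c7.png

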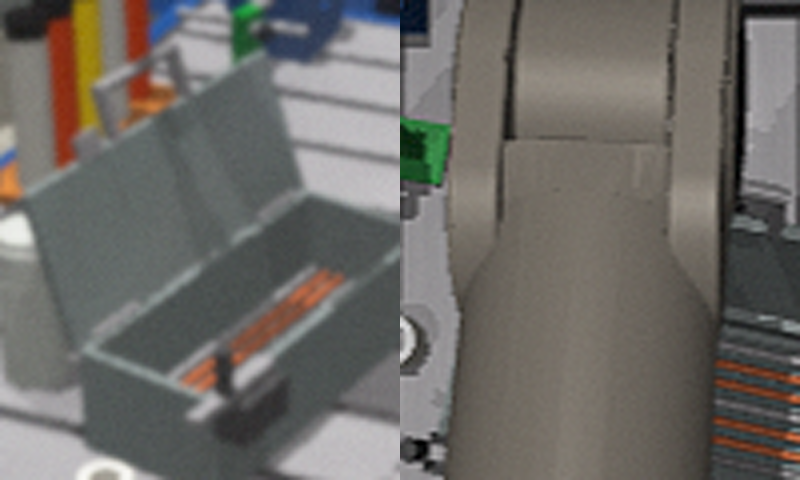

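The lid rests leaning back with the bar free at (140,75), and the gripper is clear with zero force. The bolt travel estimates (37 to 41 mm) are close to the 38 mm limit, so I'll move the arm aside and measure it by image registration.

Emit:
{"api": "jog_arm", "payload": {
  "plan": [
    {"x":-0.15,"y":0,"z":-0.1,"wx":0,"wy":0,"wz":0},
    {"x":-0.3,"y":0,"z":-0.2,"wx":0,"wy":0,"wz":0},
    {"x":-0.45,"y":0,"z":-0.2,"wx":0,"wy":0,"wz":0},
    {"x":-0.6,"y":0,"z":-0.2,"wx":0,"wy":0,"wz":0},
    {"x":-0.75,"y":0,"z":-0.2,"wx":0,"wy":0,"wz":0},
    {"x":-0.9,"y":0,"z":-0.2,"wx":0,"wy":0,"wz":0},
    {"x":-1,"y":0,"z":-0.2,"wx":0,"wy":0,"wz":0},
    {"x":-1,"y":0,"z":-0.2,"wx":0,"wy":0,"wz":0}
  ]
}}

```text
t: 15.7
eef_pos: [0.5874, -0.1755, 0.396]
tool_rot: [0.006, 0.78, 0.625, 0.003]
contact_force: [-0.5, -0.8, 0.6]
gripper_width: 0.404
```

Run:
```python
from h import *
b=np.mean([cams.read_camera("side")[:,:,::-1] for _ in range(4)],0).astype(np.uint8)
a=np.mean([cams.read_camera("top")[:,:,::-1] for _ in range(4)],0).astype(np.uint8); st()
big=lambda im:cv2.resize(im,None,fx=6,fy=6,interpolation=cv2.INTER_CUBIC)
# side: old crop2 (origin 183,168, 6x), template round knob, stable background only in part
old=cv2.imread("pics/crop2.png")
for T in ([255,335,345,380],[320,450,340,412]):   # r0,r1,c0,c1: knob, knob's lower plus bracket
    t=old[T[0]:T[1],T[2]:T[3]]; B=big(b[150:250,200:290]); r=cv2.matchTemplate(B,t,cv2.TM_CCOEFF_NORMED); _,v,_,l=cv2.minMaxLoc(r)
    print("side",v,[ (l[0]/6+200)-(T[2]/6+183),(l[1]/6+150)-(T[0]/6+168)])
c1=proj("side",oven([-.082,.137,.135],OV)[0]);c2=proj("side",oven([-.082,.182,.135],OV)[0]);print("45mm side",c2-c1)
c1=proj("top",oven([-.082,.137,.135],OV)[0]);c2=proj("top",oven([-.082,.182,.135],OV)[0]);print("45mm top",c2-c1)
for n in("side","top"): print(n,finder.place_of(n,"bolt_knob")[:1])
o=cv2.imread("pics/crop1.png")[355:475,20:300]
w=cv2.resize(a[205:245,155:230],(560,300),interpolation=cv2.INTER_CUBIC); o=cv2.resize(o,(int(280*7.47/5),int(120*7.47/5)))
C=np.zeros((500,560,3),np.uint8);C[:o.shape[0],:o.shape[1]]=o;C[190:490]=w;cv2.imwrite("pics/c8.png",C)
```

```text
t 16.1 oven pos mm [  97.7 -193.4  395.4] F oven [-0.1   0.26  0.16] grip 0.402
side 0.8521764278411865 [-7.666666666666657, 5.5]
side 0.824881374835968 [-7.666666666666657, 5.499999999999972]
45mm side [-8.26785911  6.57348691]
45mm top [-14.96775274  -3.35572577]
side [{'location': [230.7, 221.9], 'confidence': 0.66}]
top []
```

View pics/c8.png

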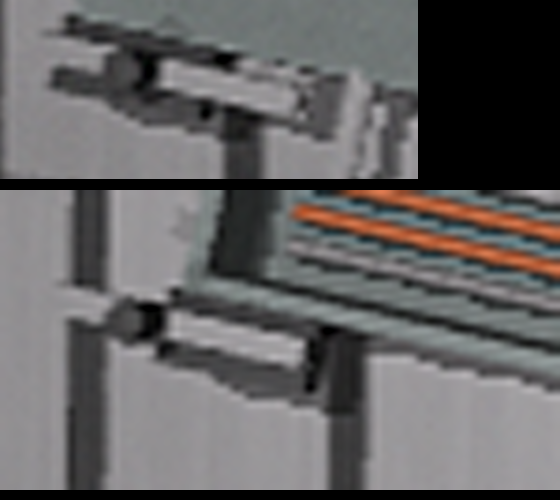

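Run:
```python
from h import *
a=np.mean([cams.read_camera("top")[:,:,::-1].astype(float) for _ in range(4)],0).astype(np.uint8)
N=cv2.resize(a[200:250,150:240],None,fx=5,fy=5,interpolation=cv2.INTER_CUBIC); o=cv2.imread("pics/crop1.png")
for (r0,r1,c0,c1) in ([385,418,88,128],[388,415,90,122],[385,420,85,240]):
    r=cv2.matchTemplate(N,o[r0:r1,c0:c1],cv2.TM_CCOEFF_NORMED); _,v,_,l=cv2.minMaxLoc(r)
    d=np.array([l[0]/5+150-(c0/5+165),l[1]/5+200-(r0/5+145)]); u=proj("top",oven([-.082,.182,.15],OV)[0])-proj("top",oven([-.082,.137,.15],OV)[0])
    print(v,d,"travel mm",45*d@u/(u@u))
```

```text
0.6960773468017578 [-13.6  -2.8] travel mm 40.15701839205527
0.8995608687400818 [-13.6  -2.8] travel mm 40.15701839205526
0.7296068668365479 [-13.2  -3. ] travel mm 39.15462604892446
```

Both cameras give a travel of about 40 mm (39.2 to 40.2), above the 38 mm limit, and the end stop was felt. The lid rests on the rubber, so I'll hand in.

Run:
```python
from h import *
st(); print(finder.place_of("side","lid_bar")[:1]); print(bot.hand_in())
```

```text
t 16.4 oven pos mm [  97.6 -194.5  395.6] F oven [-0.72 -0.23 -1.08] grip 0.402
[{'location': [212.8, 149.1], 'confidence': 0.8}]
the job is handed in; nothing more can be done
None
```

I drew the bolt open, swung the lid over on to the rubber stop and left it resting there. The job was handed in at about 16.4 s, with no verdict reported.

- **Bolt:** I pushed the knob left with shut fingers until it resisted with about 14 N, against roughly 3 N of rubbing. My first descent came down on the wrong (left) side of the knob because of a sign slip. It showed no contact force and I corrected it.
- **Lid:** I gripped the bar and swung the lid to about 1.89 rad. The reaction then rose from about 0 to about 5 N at the bar, which I put at 9 N on the rubber, under the 16 N limit. I held it there for over 0.3 s and released. The last pictures show the lid leaning back, with the bar free and the gripper clear.

**Checks that disagreed or are missing:**
- **Bolt travel:** matching pictures from both cameras gave only 39 to 40 mm, while the felt end should mean 45 mm and the finger position suggested 41 to 45 mm. All are above 38 mm, but the picture estimate leaves only 1 to 2 mm to spare.
- **Contact after release:** I could not measure the force on the rubber once I let go. I expect a few newtons remain, because the hinge friction holds the lid there.
- **Loose things:** I did not measure their final positions. I saw no contact with any of them, and by my estimate the spray can stands about 50 mm clear of the lid.

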